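Clamp two tube-rack blocks with a one-hand bar clamp and keep the trigger squeezed

ROBOT

A 6-joint arm with a two-finger parallel gripper is mounted at the origin on the work surface. World frame = base frame: x ahead of the robot, y to its left, z up, the work surface at z = 0. Lengths are in m, angles in degrees, forces in N, time in s.
With the tool pointing down it reaches from about 0.3 to 0.75 m from the base axis. Payload 8.5 kg.
Tool frame: the origin (TCP) lies between the finger pads; the fingertips stand 17 mm ahead of it and the grasp point (between the pads) lies 2 mm behind it; z points along the fingers, y is the direction in which the jaws open and shut (so a half turn about z gives the same grasp; the last joint's range is limited). The gripper opens to 85 mm and grips with 20 to 120 N. Pads are 22 mm wide; open, the fingers measure 114 mm over their backs; the gripper's body (76 mm by 85 mm) begins 54 mm behind the grasp point. The pads swing forward as they close: fully open they stand 13 mm farther back than shut.
Start: joints at [54.872, 21.807, 74.336, -0, 83.858, -12.336], TCP at [0.213, 0.507, 0.248] pointing down, gripper open.
Joint ranges: [-178.18, 178.18], [-50.72, 133.34], [12.68, 142.11], [-81.47, 261.47], [9.98, 163.14], [-165.26, 165.26]. Speed limits (degrees/s): [136.94, 136.94, 180, 180, 180, 180].

INTERFACE

Orientations are given as a 3x3 rotation matrix whose columns are the frame's x, y, z axes.
In Python, from rig import readout, eyes, env gives the robot as it stands.
- The arm moves only by the tool arm_command, never from a script. Its argument "rows" is text: rows parted by semicolons, each of 7 numbers parted by spaces: the closure, from 0 (fully open) to 1 (shut), then the shift along the tool's x, y, z in mm, then the turn, a rotation vector about the tool's x, y, z in degrees. In form: grip dx dy dz rx ry rz; .... A call has 1 to 5 rows; each row shifts and turns the commanded pose from where the row before left it, along the tool's axes as they then stand; what a row does not reach is not made up. A row lasts 1/12 s, in which the tool goes at most 41.7 mm and 7.16 degrees, less where a joint would pass 70% of its speed; a pose out of reach is approached as far as the arm can. A call with a gripper value outside its range is refused whole. The fingers move at their own pace and stop on an object; "squeeze" is the grip in N (left out, the last holds). Time passes only in rows, so rows that do not move let the fingers close. It gives the time, the measured TCP pose, the force and the opening at its end, in the units of the state.
- readout.observe(): the state, without advancing time (a new reading comes with each control period).
- eyes.get_image(name): name is "scene" or "top"; returns the picture (400x640x3 uint8, red, green, blue); there is no depth.
- eyes.camera_model(name): a dict with "mtx" (3x3 intrinsics, pixels), "view" (4x4, takes a point from world to camera coordinates). Camera axes: x right, y up, looking along -z (the intrinsics and any distortion apply to the point x, -y, -z); pixel columns grow to the right and rows downward; lengths in m; the calibration is good to about 2 mm. A picture is of the moment at which its call begins. camera_model takes no time and is no camera call.
- env.close_job(): hands the job in, once; it reports no verdict.
The state is a dict: "time_s": time; "q": joint angles; "qvel": joint speeds; "joint_efforts": joint torques, N m; "position": TCP position; "tool_rot": TCP orientation; "ft_force": force on the tool from outside, world axes, zero at the start; "wrist_torque": the same for the moment, N m; "grip_width": finger opening in m.
Only numpy, scipy, OpenCV 4.12 (cv2) and the standard library are available. Lean on these libraries where they do the work, as an engineer would, in place of code of your own. Each camera call takes 0.05 s, during which the arm holds its last target. There are 200 camera calls.

TASK

Two white tube-rack blocks with fresh glue between them lie in the jig on the counter: pump the trigger of the bar clamp until its far jaw has pushed them together against the head and both soft pads are just visibly squeezed (about 2 to 4 mm each), no harder, or the thin plastic cracks. Work the clamp by its trigger only, without touching the bar, the jaw or the blocks, and leave the other things on the counter alone. Finish holding: stay on the clamp with the trigger squeezed while the glue takes.

Things in the scene. Friction and masses are not known exactly. Their poses are not given: they have to be found in the camera images.
- jig: Gluing jig fixed to the counter: plywood board 330 x 150 x 12 mm with the black head of a one-hand bar clamp bolted on it (64 mm long, 34 mm wide, top 132 mm above the counter). Origin on the counter straight under the pistol grip; x runs level along the clamp's bar from the head to the far jaw, z up. The board reaches from x = -60 to +270 mm, its top is 12 mm above the counter.
- handle_top (a point): Top of the clamp's fixed black pistol grip, which stands upright on the head: 215 mm above the counter, jig x = -18 mm. The grip is 24 mm thick in x (rear face at x = -30 mm, front face at -6 mm) and 28 mm wide. Nothing stands beside or above grip and trigger.
- grip (a point): Where the hand squeezes: jig x = -10 mm, y = 0, 185 mm above the counter, axes of the jig. The grip's rear face is 20 mm to -x of it; the trigger's front face is 36 mm to +x at rest, 20 mm fully squeezed (56 mm over both at rest, 40 mm squeezed). Come from above and close along the jig's x axis.
- trigger_blade: Dark steel trigger blade, 12 mm thick, 20 mm wide, nearly upright on the +x side of the pistol grip, from 132 to 200 mm above the counter. Its origin is the pivot inside the head, 65 mm above the counter, not on the blade.
- trigger_front (a point): Middle of the trigger blade's front (+x) face, 185 mm above the counter at rest.
- trigger (a joint): Angle of the trigger, rad: 0 at rest (a spring of 3 to 4 N at the blade brings it back), 0.133 fully squeezed on its stop. A full squeeze takes 7 to 16 N and draws the far jaw one tooth, 4 mm (a brisk unloaded stroke may carry it two), towards the head; a pawl keeps it there while the trigger returns (clamped work eases by about 1 mm), so several strokes are needed. The ratchet cannot be let out again: do not overshoot.
- jaw: Toothed steel bar (6 mm wide, 98 to 117 mm above the counter, running over the blocks) with the clamp's far jaw, a black plate 46 mm wide; slides to the jig's -x as the trigger is pumped. Axes of the jig; the origin lies on the jig's origin when fully open and moves to -x with the jaw. Not to be pushed directly.
- jaw_face (a point): Middle of the face of the far jaw's grey soft pad (40 x 40 mm, 14 mm thick), 40 mm above the counter, looking to the jig's -x. It starts at jig x = 196 to 208 mm.
- jaw_pad (a joint): How far the far jaw's soft pad is squeezed, m: 0 free, 3 N per mm, bottoms at 9 mm. Once all gaps are closed each further stroke squeezes each pad by about 2 mm more.
- head_face (a point): Middle of the face of the soft pad on the head (40 x 40 mm), 40 mm above the counter, looking to the jig's +x; at jig x = 50 mm when free.
- head_pad (a joint): How far the head's soft pad is squeezed, m: 0 free, 3 N per mm, bottoms at 9 mm.
- block_a: White open-topped plastic tube-rack block of 3 x 4 square cells, the one nearer the head: 62 mm along x, 84 mm along y, 50 mm high, walls 3 mm, about 0.16 kg, loose on the board under the bar. Origin: centre of its underside. Its walls crack when clamped with more than about 20 N.
- block_b: The second block, the same in every way, nearer the far jaw. At the start there are gaps of a few mm from head pad to block_a and from block_a to block_b, and 6 to 24 mm to the far jaw's pad.
- tube_rack: Bystander: white rack 64 x 205 mm filled with red-capped sample tubes, 104 mm high; origin under its centre.
- bottle: Bystander: white disinfectant bottle, 72 mm across, 210 mm high; origin under its centre.
- swab_box: Bystander: cardboard swab box 75 x 190 x 55 mm; origin under its centre.
Things that resemble listed ones, but are neither listed nor needed, are in the scene too. What is shaped like the block_b but brown is not meant. Leave any green look-alike of the block_a alone.

How it is judged (in metres and radians):
On the way, in this order (a step that is already met when the one before it is completed fails the run):
1. the trigger is squeezed by the gripper while the far jaw is still clear of the blocks (value of joint trigger above 0.06 rad and contact force between the fingers and trigger_blade above 1 N and contact force between jaw and block_b below 0.5 N), for 0.1 s.
2. the far jaw presses the blocks together (contact force between each of jaw, block_a and block_b above 3 N), for 0.2 s.
At the end, for the whole second after the job is handed in: The far jaw presses on the blocks with 4 to 18 N, the blocks press on each other with over 4 N, both soft pads are squeezed by over 1 mm, and the fingers still hold the trigger squeezed (over 0.06 rad, over 1.5 N on the blade) (contact force between jaw and block_b between 4 and 18 N and contact force between block_a and block_b above 4 N and value of joint each of jaw_pad, head_pad above 0.001 m and value of joint trigger above 0.06 rad and contact force between the fingers and trigger_blade above 1.5 N); the arm keeps its last pose, push and grip.
It fails at once if the blocks are crushed: the clamp presses with more than 22 N (contact force between any of jaw, block_a and block_b above 22 N).
It fails at once if the robot pushes on the bar, the jaw or the blocks (contact force between any of the fingers, the arm and jaw above 2 N or contact force between any of the fingers, the arm and block_a above 2 N or contact force between any of the fingers, the arm and block_b above 2 N).
It fails at once if a bystander is disturbed (moved more than 20 mm) (distance of any of tube_rack, bottle, swab_box from where it was at the start of the episode above 0.02 m).
It also fails if it takes over 48 s, if anything falls off the work surface, if the arm or the gripper's body presses on something with over 40 N, if the wrist force passes 120 N, or if a joint passes its speed limit or range.

## Working session

There is one attempt and no reset: what is moved stays moved. The work goes in short steps, Python scripts to look and compute and a tool call to move; the robot and the scene stay as the last step left them, time stands still between calls to the robot, and variables do not carry over. Pictures are saved under pics/ and viewed, about 8 in all and at most 12, crops included, and the job is handed in when it is done.

Besides the shell and the picture viewer there is one more tool, called after "Request:" by a JSON object that holds its "name" and its "arguments". arm_command: Moves the arm, as the interface text tells. Its arguments: {"type":"object","properties":{"rows":{"type":"string"},"squeeze":{"type":"number"}},"required":["rows"]}

```bash
ls; mkdir -p pics; cat > h.py <<'E'
import numpy as np, cv2
from rig import readout, eyes, env
def snap(n,f,crop=None,s=1):
    im=eyes.get_image(n); np.save('pics/'+n+'.npy',im)
    if crop: a,b,c,d=crop; im=im[b:d,a:c]
    im=cv2.resize(im,None,fx=s,fy=s,interpolation=cv2.INTER_CUBIC)
    cv2.imwrite('pics/'+f,im[:,:,::-1])
def ray(n,u,v):
    m=eyes.camera_model(n); V=np.array(m['view']); K=np.array(m['mtx'])
    d=np.linalg.inv(K)@[u,v,1]; d=np.array([d[0],-d[1],-d[2]])
    R=V[:3,:3]; return -R.T@V[:3,3], R.T@d
def onz(n,u,v,z):
    c,d=ray(n,u,v); return c+d*(z-c[2])/d[2]
def proj(n,p):
    m=eyes.camera_model(n); V=np.array(m['view']); K=np.array(m['mtx'])
    q=V[:3,:3]@np.array(p)+V[:3,3]; w=K@[q[0],-q[1],-q[2]]; return w[:2]/w[2]
E
python3 - <<'E'
from h import *
snap('top','t1.png'); snap('scene','s1.png')
for n in('top','scene'):
    m=eyes.camera_model(n); print(m.keys(),np.round(ray(n,320,200)[0],3)); print(m.get('dist'))
print(readout.observe())
E
```

```text
pics
dict_keys(['mtx', 'view']) [ 0.369 -0.146  1.29 ]
None
dict_keys(['mtx', 'view']) [1.123 0.693 0.919]
None
{'time_s': 0.1, 'q': array([ 5.48711916e+01,  2.18369124e+01,  7.43778457e+01, -6.98380590e-04,
        8.38573669e+01, -1.23348209e+01]), 'qvel': array([-0.01232248,  0.03205646, -0.22176582,  0.03938646,  0.04925349,
        0.06480684]), 'joint_efforts': array([ 4.13684640e-03, -4.49214041e+01, -2.31657028e+01, -1.43926568e-04,
        3.62410443e-03,  5.88534226e-05]), 'position': array([0.21294172, 0.50685666, 0.24779064]), 'tool_rot': array([[-9.21904228e-01,  3.87417196e-01, -7.14433771e-04],
       [ 3.87417770e-01,  9.21903681e-01, -1.03651211e-03],
       [ 2.57076507e-04, -1.23234924e-03, -9.99999208e-01]]), 'ft_force': array([ 0.19423174,  0.57864436, -0.03616563]), 'wrist_torque': array([ 0.00463458, -0.06049572, -0.02156595]), 'grip_width': 0.08540002353475176}
```

View pics/t1.png

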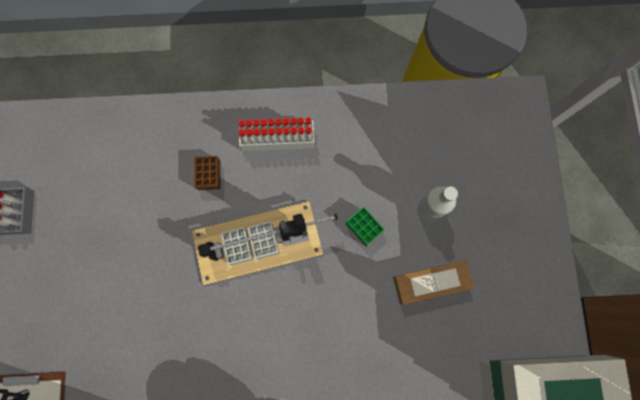

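View pics/s1.png

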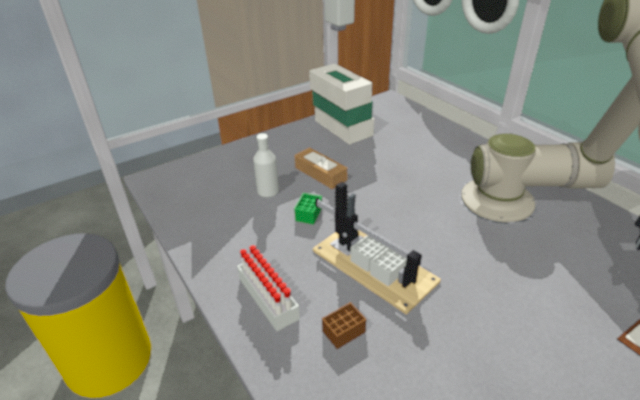

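Top view: the jig is at about (258,242), with the head and grip at its right end (293,227) and the far jaw at its left end (208,250). The white blocks are at (236,245) and (263,240). The brown look-alike (207,172) and the green one (365,226) are not meant, because only the white pair lies in the jig. Next I'll measure the board and confirm this in a crop.

```bash
python3 - <<'E'
from h import *
im=np.load('pics/top.npy'); hsv=cv2.cvtColor(im,cv2.COLOR_RGB2HSV)
m=cv2.inRange(hsv,(10,50,110),(28,200,255)); m[:190]=0;m[295:]=0;m[:,:180]=0;m[:,335:]=0
m=cv2.morphologyEx(m,cv2.MORPH_OPEN,np.ones((2,2)))
pts=cv2.findNonZero(m)[:,0]
W=np.array([onz('top',u,v,.012)[:2] for u,v in pts])
r=cv2.minAreaRect((W*1000).astype(np.float32)); print(r); B=cv2.boxPoints(r); print(B)
for n,crop,s in(('top',(180,190,345,295),4),('scene',(295,170,455,315),4)):
    a,b,c,d=crop; i=np.load(f'pics/{n}.npy')[b:d,a:c]
    cv2.imwrite(f'pics/{n}c.png',cv2.resize(i,None,fx=s,fy=s,interpolation=cv2.INTER_CUBIC)[:,:,::-1])
# jig frame: origin end
for u,v in((293,227),(208,250)): print(onz('top',u,v,.15))
E
```

```text
Traceback (most recent call last):
  File "h.py", line 13, in onz
    c,d=ray(n,u,v); return c+d*(z-c[2])/d[2]
        ~~~^^^^^^^
  File "h.py", line 9, in ray
    m=eyes.camera_model(n); V=np.array(m['view']); K=np.array(m['mtx'])
ValueError: time passes only in moves, steps and waits
```

Too many calls to camera_model, it seems, so I'll cache it.

```bash
sed -i 's/^def snap/from functools import lru_cache\ncm=lru_cache(eyes.camera_model)\ndef snap/; s/m=eyes.camera_model(n)/m=cm(n)/' h.py; python3 - <<'E'
from h import *
for n,crop,s in(('top',(180,190,345,295),4),('scene',(295,170,455,315),4)):
    a,b,c,d=crop; i=np.load(f'pics/{n}.npy')[b:d,a:c]
    cv2.imwrite(f'pics/{n}c.png',cv2.resize(i,None,fx=s,fy=s,interpolation=cv2.INTER_CUBIC)[:,:,::-1])
im=np.load('pics/top.npy'); hsv=cv2.cvtColor(im,cv2.COLOR_RGB2HSV)
m=cv2.inRange(hsv,(10,50,110),(28,200,255)); m[:190]=0;m[295:]=0;m[:,:180]=0;m[:,335:]=0
m=cv2.morphologyEx(m,cv2.MORPH_OPEN,np.ones((2,2)))
pts=cv2.findNonZero(m)[:,0]
W=np.array([onz('top',u,v,.012)[:2] for u,v in pts])
r=cv2.minAreaRect((W*1000).astype(np.float32)); print(r); B=cv2.boxPoints(r); print(B)
for u,v in((293,227),(208,250)): print(onz('top',u,v,.15))
E
```

```text
((509.1416015625, 3.4215087890625), (153.33688354492188, 332.6462097167969), 11.607933044433594)
[[ 400.57477  150.91614]
 [ 467.50766 -174.92657]
 [ 617.70844 -144.07312]
 [ 550.7755   181.76959]]
[ 0.52851173 -0.09946647  0.15      ]
[0.48297373 0.10675127 0.15      ]
```

View pics/topc.png

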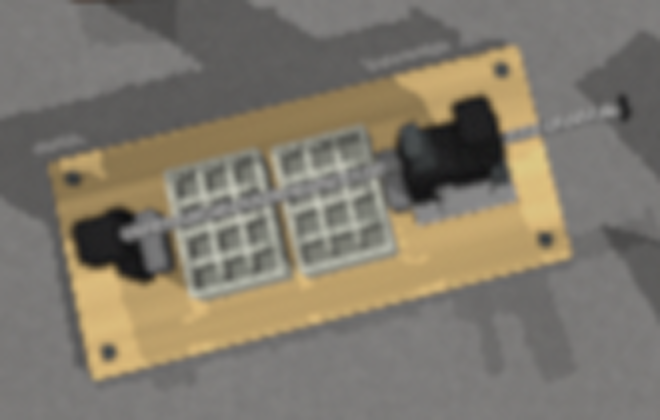

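View pics/scenec.png

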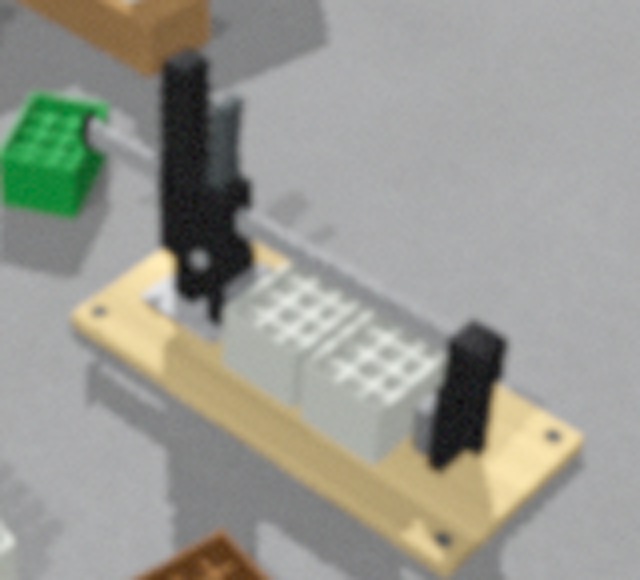

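The crops confirm the white pair, in the clamp under the bar. The grip top is at about top (298,219) and scene (341,185). I'll check that against the board-derived frame while the arm lifts and turns.

```bash
python3 - <<'E'
from h import *
c=np.array([509.14,3.42]); ux=np.array([-.2012,.9795]); uy=np.array([-.9795,-.2012])
def J(x,y,z): p=c+(x-105)*ux+y*uy; return np.array([p[0],p[1],z])/1e3
for nm,p in dict(htop=(-18,0,215),hr=(-30,0,215),hf=(-6,0,215),trig=(26,0,200),pad=(202,0,40),bar=(100,0,117)).items():
    print(nm,J(*p).round(3),proj('top',J(*p)).round(1),proj('scene',J(*p)).round(1))
# grip top corners
for y in(-14,14):
  for x in(-30,-6): print(proj('top',J(x,y,215)).round(1),proj('scene',J(x,y,215)).round(1))
# triangulate handle top by two rays
(a,d),(b,e)=ray('top',298,219),ray('scene',341.2,184.5)
s=np.linalg.lstsq(np.c_[d,-e],b-a,rcond=None)[0]; print((a+d*s[0]).round(4),(b+e*s[1]).round(4))
print('bottle',onz('top',440,203,.0))
E
```

```text
htop [ 0.534 -0.117  0.215] [299.3 220.4] [342.4 182.5]
hr [ 0.536 -0.129  0.215] [304.3 219.1] [339.  180.8]
hf [ 0.531 -0.105  0.215] [294.2 221.7] [345.8 184.3]
trig [ 0.525 -0.074  0.2  ] [281.1 226.1] [354.9 193.9]
pad [0.49  0.098 0.04 ] [220.4 251. ] [404.8 271.4]
bar [ 0.51  -0.001  0.117] [254.5 238.1] [375.5 231. ]
[302.8 213.3] [335.4 183. ]
[292.7 215.9] [342.1 186.6]
[305.8 225. ] [342.6 178.5]
[295.7 227.6] [349.4 182.1]
[ 0.5378 -0.1142  0.2117] [ 0.539  -0.1152  0.2119]
bottle [ 0.59633079 -0.50285447  0.        ]
```

Request:
{"name": "arm_command", "arguments": {"rows": "0 0 0 -8 0 0 -6.88; 0 0 0 -8 0 0 -6.88; 0 0 0 -8 0 0 -6.88; 0 0 0 -8 0 0 -6.88; 0 0 0 -8 0 0 -6.88", "squeeze": 20}}

```text
time_s: 0.52
position: [0.213, 0.5069, 0.2884]
tool_rot: [[-0.978, -0.207, -0.001], [-0.207, 0.978, -0.001], [0.001, -0.001, -1.0]]
ft_force: [0.6, 0.1, -0.5]
grip_width: 0.0855
```

Request:
{"name": "arm_command", "arguments": {"rows": "0 -11 -39 0 0 0 0;0 -11 -39 0 0 0 0;0 -11 -39 0 0 0 0;0 -11 -39 0 0 0 0;0 -11 -39 0 0 0 0"}}

```text
time_s: 0.93
position: [0.3063, 0.3254, 0.2881]
tool_rot: [[-0.979, -0.202, -0.0], [-0.202, 0.979, -0.0], [0.0, -0.0, -1.0]]
ft_force: [0.9, -0.3, -0.1]
grip_width: 0.0855
```

Request:
{"name": "arm_command", "arguments": {"rows": "0 -11 -39 0 0 0 0;0 -11 -39 0 0 0 0;0 -11 -39 0 0 0 0;0 -11 -39 0 0 0 0;0 -11 -39 0 0 0 0"}}

```text
time_s: 1.35
position: [0.3995, 0.1452, 0.2883]
tool_rot: [[-0.98, -0.201, -0.0], [-0.201, 0.98, 0.0], [0.0, 0.0, -1.0]]
ft_force: [0.8, 0.8, -0.7]
grip_width: 0.0855
```

Request:
{"name": "arm_command", "arguments": {"rows": "0 -11 -39 0 0 0 0;0 -11 -39 0 0 0 0;0 -11 -39 0 0 0 0;0 -11 -39 0 0 0 0;0 0 0 0 0 0 0"}}

```text
time_s: 1.77
position: [0.4761, -0.0022, 0.2874]
tool_rot: [[-0.981, -0.196, -0.001], [-0.196, 0.981, -0.001], [0.001, -0.001, -1.0]]
ft_force: [-0.8, 0.3, -1.0]
grip_width: 0.0854
```

Request:
{"name": "arm_command", "arguments": {"rows": "0 -12 -38.4 0 0 0 -0.3;0 -12 -38.4 0 0 0 0;0 -12 -38.4 0 0 0 0;0 0 0 0 0 0 0;0 0 0 0 0 0 0"}}

```text
time_s: 2.18
position: [0.5329, -0.1035, 0.2872]
tool_rot: [[-0.979, -0.204, -0.002], [-0.204, 0.979, 0.001], [0.002, 0.001, -1.0]]
ft_force: [-0.6, 0.6, -0.6]
grip_width: 0.0853
```

```bash
python3 - <<'E'
from h import *
snap('scene','s2.png',(250,100,450,310),3)
print(readout.observe()['position'])
for n in ('top','scene'): print(proj(n,readout.observe()['position']))
E
```

```text
[ 0.53242943 -0.10227715  0.28766626]
[291.27986183 216.3280312 ]
[346.43815999 161.36492081]
```

View pics/s2.png

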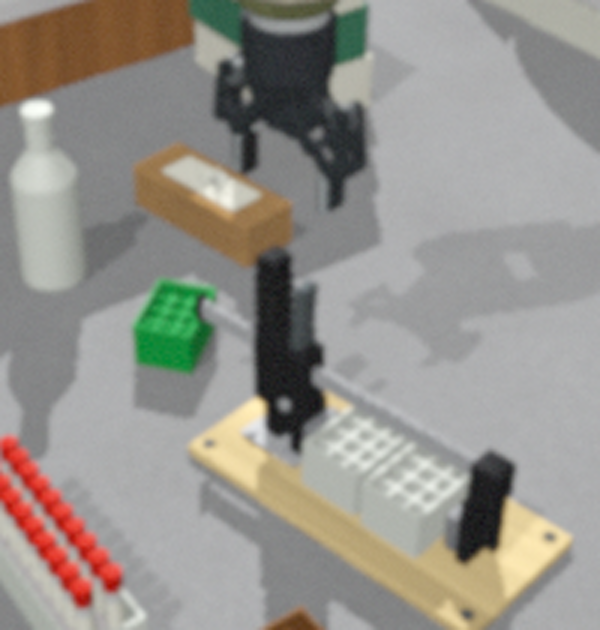

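The scene crop shows the open fingers above the grip and trigger, aligned with the bar, and nothing between them. I'll descend, then centre.

Request:
{"name": "arm_command", "arguments": {"rows": "0 0 -1 22 0 0 0;0 0 0 22 0 0 0;0 0 0 20 0 0 0;0 0 0 20 0 0 0;0 0 0 20 0 0 0"}}

```text
time_s: 2.65
position: [0.5322, -0.1016, 0.1838]
tool_rot: [[-0.978, -0.208, 0.0], [-0.208, 0.978, 0.0], [-0.0, 0.0, -1.0]]
ft_force: [-0.2, 0.9, 0.9]
grip_width: 0.0857
```

```bash
python3 - <<'E'
from h import *
np.save('pics/base.npy',np.load('pics/scene.npy'))
snap('scene','s3.png',(300,120,460,320),3)
o=readout.observe();print(o['position'],o['ft_force'],o['tool_rot'])
E
```

```text
[ 0.53074957 -0.10107516  0.18004819] [-1.47669822  0.60623817 -4.03454612] [[-0.97815231 -0.20780635 -0.00588049]
 [-0.20782497  0.97816217  0.00274938]
 [ 0.00518074  0.00391142 -0.99997893]]
```

View pics/s3.png

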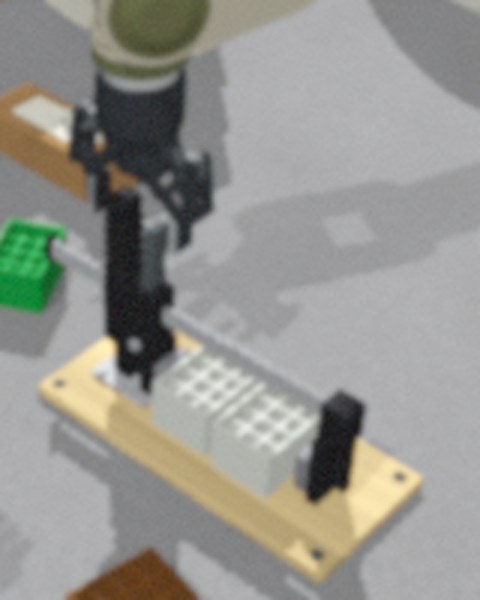

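The fingers straddle the grip and the trigger: the front finger's tip is at crop (183,245), ahead of the trigger top at (155,225). I'll centre and settle.

Request:
{"name": "arm_command", "arguments": {"rows": "0 -1 -3 0 0 0 0;0 0 -3 0 0 0 0;0 0 0 0 0 0 0;0 0 0 0 0 0 0"}}

```text
time_s: 3.03
position: [0.5354, -0.109, 0.1856]
tool_rot: [[-0.978, -0.206, 0.002], [-0.206, 0.978, -0.001], [-0.002, -0.001, -1.0]]
ft_force: [0.3, 0.1, 0.3]
grip_width: 0.085
```

Request:
{"name": "arm_command", "arguments": {"rows": "0.1 0 0 0 0 0 0;0.2 0 0 0 0 0 0;0.25 0 0 0 0 0 0;0.3 0 0 0 0 0 0"}}

```text
time_s: 3.37
position: [0.5349, -0.1081, 0.1847]
tool_rot: [[-0.978, -0.207, -0.0], [-0.207, 0.978, 0.001], [-0.0, 0.001, -1.0]]
ft_force: [-1.1, 6.1, 3.3]
grip_width: 0.0598
```

Request:
{"name": "arm_command", "arguments": {"rows": "0.35 0 0 0 0 0 0;0.4 0 0 0 0 0 0;0.4 0 0 0 0 0 0"}}

```text
time_s: 3.62
position: [0.5348, -0.1077, 0.1847]
tool_rot: [[-0.978, -0.207, -0.0], [-0.207, 0.978, 0.002], [-0.0, 0.002, -1.0]]
ft_force: [-0.8, 6.8, 4.2]
grip_width: 0.0512
```

Request:
{"name": "arm_command", "arguments": {"rows": "0.44 0 0 0 0 0 0;0.48 0 0 0 0 0 0;0.52 0 0 0 0 0 0;0.55 0 0 0 0 0 0"}}

```text
time_s: 3.95
position: [0.5347, -0.1072, 0.185]
tool_rot: [[-0.978, -0.207, -0.0], [-0.207, 0.978, 0.003], [-0.001, 0.003, -1.0]]
ft_force: [-2.7, 8.3, 7.7]
grip_width: 0.0403
```

Request:
{"name": "arm_command", "arguments": {"rows": "0.6 0 0 0 0 0 0;0.7 0 0 0 0 0 0;0.7 0 0 0 0 0 0"}}

```text
time_s: 4.2
position: [0.5347, -0.1072, 0.185]
tool_rot: [[-0.978, -0.207, -0.0], [-0.207, 0.978, 0.003], [-0.0, 0.003, -1.0]]
ft_force: [-1.7, 8.9, 8.4]
grip_width: 0.0399
```

```bash
cat > track.py <<'E'
from h import *
import sys
# jaw black plate & white block displacement vs base, scene view, sub-pixel by template matching at 4x
base=cv2.cvtColor(np.load('pics/base.npy'),cv2.COLOR_RGB2GRAY)
ims=[eyes.get_image('scene') for _ in range(3)]; np.save('pics/last.npy',ims[-1])
cur=cv2.cvtColor(np.mean(ims,0).astype(np.uint8),cv2.COLOR_RGB2GRAY)
S=8; up=lambda i:cv2.resize(i,None,fx=S,fy=S,interpolation=cv2.INTER_CUBIC)
ux=np.array([-.2012,.9795,0])
for nm,(a,b,c,d),z in (('jaw',(404,250,422,290),.06),('blockB',(374,252,396,266),.062),('blockA',(354,238,374,252),.062),('board',(425,268,440,290),.012)):
    t=up(base[b:d,a:c]); x0,y0=a-24,b-24
    r=cv2.matchTemplate(up(cur[y0:d+24,x0:c+24]),t,cv2.TM_CCOEFF_NORMED)
    _,mx,_,l=cv2.minMaxLoc(r); dp=np.array(l)/S-24
    p=np.array([(a+c)/2,(b+d)/2])
    w=onz('scene',*p,z); jac=(proj('scene',w-ux*.01)-proj('scene',w))/10
    print(nm,dp,'mm toward head %.1f'%(dp@jac/(jac@jac)),'r%.3f'%mx)
o=readout.observe();print(o['grip_width'],o['ft_force'],o['time_s'])
E
python3 track.py
```

```text
jaw [-1.5  -0.75] mm toward head 4.4 r0.996
blockB [0. 0.] mm toward head 0.0 r0.997
blockA [0. 0.] mm toward head 0.0 r0.999
board [0. 0.] mm toward head 0.0 r0.996
0.03963654284555955 [-1.87956636  8.73376813  7.20287186] 4.35
```

One tooth (4 mm) drawn; the blocks have not moved. Next stroke.

Request:
{"name": "arm_command", "arguments": {"rows": "0.3 0 0 0 0 0 0;0.1 0 0 0 0 0 0;0.08 0 0 0 0 0 0;0.08 0 0 0 0 0 0;0.15 0 0 0 0 0 0"}}

```text
time_s: 4.77
position: [0.5351, -0.109, 0.1844]
tool_rot: [[-0.979, -0.206, 0.0], [-0.206, 0.979, -0.0], [-0.0, -0.0, -1.0]]
ft_force: [-0.6, 2.0, 1.9]
grip_width: 0.0728
```

Request:
{"name": "arm_command", "arguments": {"rows": "0.25 0 0 0 0 0 0;0.32 0 0 0 0 0 0;0.4 0 0 0 0 0 0;0.46 0 0 0 0 0 0;0.5 0 0 0 0 0 0"}}

```text
time_s: 5.18
position: [0.5349, -0.1077, 0.1848]
tool_rot: [[-0.978, -0.207, 0.0], [-0.207, 0.978, 0.002], [-0.001, 0.002, -1.0]]
ft_force: [-2.0, 8.0, 5.2]
grip_width: 0.0424
```

Request:
{"name": "arm_command", "arguments": {"rows": "0.54 0 0 0 0 0 0;0.58 0 0 0 0 0 0;0.7 0 0 0 0 0 0;0.7 0 0 0 0 0 0"}}

```text
time_s: 5.52
position: [0.5348, -0.1072, 0.185]
tool_rot: [[-0.978, -0.207, -0.0], [-0.207, 0.978, 0.004], [-0.001, 0.003, -1.0]]
ft_force: [-3.1, 9.3, 7.7]
grip_width: 0.0401
```

```bash
python3 track.py
```

```text
jaw [-2.75  -1.625] mm toward head 8.4 r0.993
blockB [0. 0.] mm toward head 0.0 r0.997
blockA [0. 0.] mm toward head 0.0 r0.999
board [ 0.    -0.125] mm toward head 0.2 r0.992
0.03993708057306634 [-2.31117626  9.35691839  8.85329864] 5.6667
```

Request:
{"name": "arm_command", "arguments": {"rows": "0.3 0 0 0 0 0 0;0.1 0 0 0 0 0 0;0.08 0 0 0 0 0 0;0.08 0 0 0 0 0 0;0.15 0 0 0 0 0 0"}}

```text
time_s: 6.08
position: [0.5351, -0.1091, 0.1845]
tool_rot: [[-0.979, -0.206, 0.0], [-0.206, 0.979, -0.0], [-0.0, -0.0, -1.0]]
ft_force: [-1.0, 1.5, 1.0]
grip_width: 0.0727
```

Request:
{"name": "arm_command", "arguments": {"rows": "0.25 0 0 0 0 0 0;0.32 0 0 0 0 0 0;0.4 0 0 0 0 0 0;0.46 0 0 0 0 0 0;0.5 0 0 0 0 0 0"}}

```text
time_s: 6.5
position: [0.5349, -0.1077, 0.1848]
tool_rot: [[-0.978, -0.207, 0.0], [-0.207, 0.978, 0.002], [-0.001, 0.002, -1.0]]
ft_force: [-1.2, 8.1, 6.0]
grip_width: 0.0426
```

Request:
{"name": "arm_command", "arguments": {"rows": "0.54 0 0 0 0 0 0;0.58 0 0 0 0 0 0;0.7 0 0 0 0 0 0;0.7 0 0 0 0 0 0"}}

```text
time_s: 6.83
position: [0.5348, -0.1072, 0.185]
tool_rot: [[-0.978, -0.207, -0.0], [-0.207, 0.978, 0.004], [-0.001, 0.003, -1.0]]
ft_force: [-2.5, 9.8, 8.0]
grip_width: 0.0398
```

```bash
python3 track.py
```

```text
jaw [-4.125 -2.375] mm toward head 12.6 r0.993
blockB [-0.375 -0.125] mm toward head 1.1 r0.942
blockA [0. 0.] mm toward head 0.0 r0.999
board [ 0.    -0.125] mm toward head 0.2 r0.988
0.039919599028688094 [-2.26883933 10.09807013  8.69973721] 6.9833
```

Request:
{"name": "arm_command", "arguments": {"rows": "0.3 0 0 0 0 0 0;0.1 0 0 0 0 0 0;0.08 0 0 0 0 0 0;0.08 0 0 0 0 0 0;0.15 0 0 0 0 0 0"}}

```text
time_s: 7.4
position: [0.5351, -0.1091, 0.1844]
tool_rot: [[-0.979, -0.206, 0.0], [-0.206, 0.979, -0.0], [-0.0, -0.0, -1.0]]
ft_force: [-0.5, 1.7, 0.9]
grip_width: 0.0725
```

Request:
{"name": "arm_command", "arguments": {"rows": "0.25 0 0 0 0 0 0;0.32 0 0 0 0 0 0;0.4 0 0 0 0 0 0;0.46 0 0 0 0 0 0;0.5 0 0 0 0 0 0"}}

```text
time_s: 7.82
position: [0.5349, -0.1077, 0.1848]
tool_rot: [[-0.978, -0.207, 0.0], [-0.207, 0.978, 0.002], [-0.001, 0.002, -1.0]]
ft_force: [-2.5, 7.5, 6.2]
grip_width: 0.0427
```

Request:
{"name": "arm_command", "arguments": {"rows": "0.54 0 0 0 0 0 0;0.58 0 0 0 0 0 0;0.7 0 0 0 0 0 0;0.7 0 0 0 0 0 0"}}

```text
time_s: 8.15
position: [0.5348, -0.1072, 0.185]
tool_rot: [[-0.978, -0.207, -0.0], [-0.207, 0.978, 0.004], [-0.001, 0.003, -1.0]]
ft_force: [-2.4, 9.0, 8.8]
grip_width: 0.0399
```

```bash
python3 track.py
```

```text
jaw [-5.375 -3.125] mm toward head 16.4 r0.992
blockB [-1.5   -0.875] mm toward head 4.9 r0.844
blockA [0. 0.] mm toward head 0.0 r0.999
board [ 0.    -0.125] mm toward head 0.2 r0.987
0.03986989860052025 [-1.87960054  9.6646705   7.4162802 ] 8.3
```

Request:
{"name": "arm_command", "arguments": {"rows": "0.3 0 0 0 0 0 0;0.1 0 0 0 0 0 0;0.08 0 0 0 0 0 0;0.08 0 0 0 0 0 0;0.15 0 0 0 0 0 0"}}

```text
time_s: 8.72
position: [0.5351, -0.1091, 0.1845]
tool_rot: [[-0.979, -0.206, 0.0], [-0.206, 0.979, -0.0], [-0.0, -0.0, -1.0]]
ft_force: [-0.3, 1.4, 1.8]
grip_width: 0.0732
```

Request:
{"name": "arm_command", "arguments": {"rows": "0.25 0 0 0 0 0 0;0.32 0 0 0 0 0 0;0.4 0 0 0 0 0 0;0.46 0 0 0 0 0 0;0.5 0 0 0 0 0 0"}}

```text
time_s: 9.13
position: [0.5349, -0.1077, 0.1848]
tool_rot: [[-0.978, -0.207, 0.0], [-0.207, 0.978, 0.002], [-0.001, 0.002, -1.0]]
ft_force: [-1.8, 8.5, 5.9]
grip_width: 0.0428
```

Request:
{"name": "arm_command", "arguments": {"rows": "0.54 0 0 0 0 0 0;0.58 0 0 0 0 0 0;0.7 0 0 0 0 0 0;0.7 0 0 0 0 0 0"}}

```text
time_s: 9.47
position: [0.5348, -0.1071, 0.185]
tool_rot: [[-0.978, -0.207, 0.0], [-0.207, 0.978, 0.004], [-0.001, 0.003, -1.0]]
ft_force: [-2.3, 9.6, 8.3]
grip_width: 0.0402
```

```bash
python3 track.py
```

```text
jaw [-6.625 -4.   ] mm toward head 20.5 r0.993
blockB [-2.75 -1.75] mm toward head 9.2 r0.788
blockA [0. 0.] mm toward head 0.0 r0.999
board [ 0.    -0.125] mm toward head 0.2 r0.986
0.039810879543539554 [-2.44875378 10.7299645   8.41084395] 9.6167
```

Request:
{"name": "arm_command", "arguments": {"rows": "0.3 0 0 0 0 0 0;0.1 0 0 0 0 0 0;0.08 0 0 0 0 0 0;0.08 0 0 0 0 0 0;0.15 0 0 0 0 0 0"}}

```text
time_s: 10.03
position: [0.5351, -0.1091, 0.1844]
tool_rot: [[-0.979, -0.206, 0.0], [-0.206, 0.979, -0.0], [-0.0, -0.0, -1.0]]
ft_force: [-1.0, 1.4, 1.1]
grip_width: 0.0726
```

Request:
{"name": "arm_command", "arguments": {"rows": "0.25 0 0 0 0 0 0;0.32 0 0 0 0 0 0;0.4 0 0 0 0 0 0;0.46 0 0 0 0 0 0;0.5 0 0 0 0 0 0"}}

```text
time_s: 10.45
position: [0.5348, -0.1076, 0.1848]
tool_rot: [[-0.978, -0.207, 0.0], [-0.207, 0.978, 0.002], [-0.001, 0.002, -1.0]]
ft_force: [-2.3, 8.3, 5.9]
grip_width: 0.043
```

Request:
{"name": "arm_command", "arguments": {"rows": "0.54 0 0 0 0 0 0;0.58 0 0 0 0 0 0;0.7 0 0 0 0 0 0;0.7 0 0 0 0 0 0"}}

```text
time_s: 10.78
position: [0.5348, -0.1072, 0.185]
tool_rot: [[-0.978, -0.207, 0.0], [-0.207, 0.978, 0.004], [-0.001, 0.003, -1.0]]
ft_force: [-2.1, 10.2, 8.6]
grip_width: 0.0395
```

```bash
python3 track.py; python3 -c "
from h import *
for f in('base','last'):
    i=np.load(f'pics/{f}.npy')[225:300,340:425]; cv2.imwrite(f'pics/z{f}.png',cv2.resize(i,None,fx=4.5,fy=4.5,interpolation=cv2.INTER_CUBIC)[:,:,::-1])
cv2.imwrite('pics/z.png',np.hstack([cv2.imread('pics/zbase.png'),cv2.imread('pics/zlast.png')]))"
```

```text
jaw [-7.875 -4.625] mm toward head 24.1 r0.992
blockB [-3.75  -2.375] mm toward head 12.5 r0.819
blockA [-0.875 -0.5  ] mm toward head 3.0 r0.982
board [ 0.    -0.125] mm toward head 0.2 r0.986
0.03966895091648898 [-2.58173871 10.50657815  9.04320646] 10.9333
```

View pics/z.png

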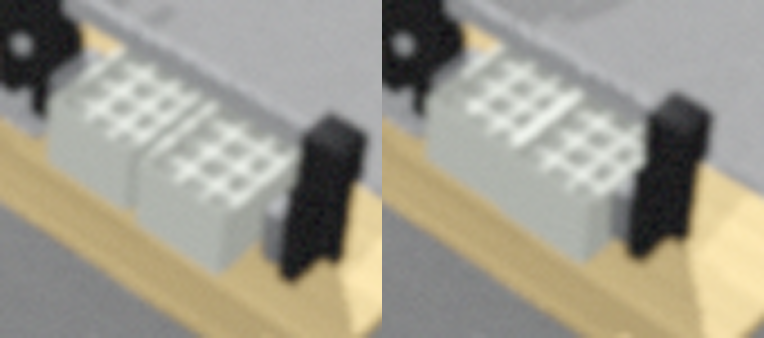

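The last crop shows the blocks together with the jaw pad touching. Block A has moved about 3 mm, and there is no visible squeeze yet. Next stroke.

Request:
{"name": "arm_command", "arguments": {"rows": "0.3 0 0 0 0 0 0;0.1 0 0 0 0 0 0;0.08 0 0 0 0 0 0;0.08 0 0 0 0 0 0;0.15 0 0 0 0 0 0"}}

```text
time_s: 11.35
position: [0.5351, -0.1091, 0.1844]
tool_rot: [[-0.979, -0.206, 0.0], [-0.206, 0.979, -0.0], [-0.0, -0.0, -1.0]]
ft_force: [-1.0, 2.8, 1.0]
grip_width: 0.073
```

Request:
{"name": "arm_command", "arguments": {"rows": "0.25 0 0 0 0 0 0;0.32 0 0 0 0 0 0;0.4 0 0 0 0 0 0;0.46 0 0 0 0 0 0;0.5 0 0 0 0 0 0"}}

```text
time_s: 11.77
position: [0.5347, -0.1072, 0.1849]
tool_rot: [[-0.978, -0.207, -0.0], [-0.207, 0.978, 0.003], [-0.001, 0.003, -1.0]]
ft_force: [-1.6, 10.3, 8.1]
grip_width: 0.0429
```

Request:
{"name": "arm_command", "arguments": {"rows": "0.54 0 0 0 0 0 0;0.58 0 0 0 0 0 0;0.7 0 0 0 0 0 0;0.7 0 0 0 0 0 0"}}

```text
time_s: 12.1
position: [0.5348, -0.1072, 0.1851]
tool_rot: [[-0.978, -0.207, 0.0], [-0.207, 0.978, 0.003], [-0.001, 0.003, -1.0]]
ft_force: [-2.6, 10.0, 9.5]
grip_width: 0.0398
```

```bash
python3 track.py
```

```text
jaw [-9.125 -5.375] mm toward head 28.0 r0.993
blockB [-4.375 -2.625] mm toward head 14.4 r0.829
blockA [-1.125 -0.875] mm toward head 4.3 r0.979
board [ 0.    -0.125] mm toward head 0.2 r0.986
0.03984771831120749 [-3.47734292 10.81502816 10.02685328] 12.25
```

```bash
python3 - <<'E'
from h import *
base=cv2.cvtColor(np.load('pics/base.npy'),cv2.COLOR_RGB2GRAY).astype(np.float32)
ims=[eyes.get_image('scene') for _ in range(6)]
cur=np.mean([cv2.cvtColor(i,cv2.COLOR_RGB2GRAY) for i in ims],0).astype(np.float32)
np.save('pics/cur7.npy',cur)
S=8; up=lambda i:cv2.resize(i,None,fx=S,fy=S,interpolation=cv2.INTER_CUBIC)
ux=np.array([-.2012,.9795,0])
for nm,(a,b,c,d),z in (('jaw',(404,250,422,290),.06),('jawtop',(404,246,426,268),.09),('B right corner low',(380,268,398,286),.03),('B top edge near',(366,256,392,276),.05),('A left corner low',(346,246,362,268),.03),('A top near',(350,240,372,262),.05)):
    t=up(base[b:d,a:c]); x0,y0=a-24,b-24
    r=cv2.matchTemplate(up(cur[y0:d+24,x0:c+24]),t,cv2.TM_CCOEFF_NORMED)
    _,mx,_,l=cv2.minMaxLoc(r); dp=np.array(l)/S-24
    w=onz('scene',(a+c)/2,(b+d)/2,z); jac=(proj('scene',w-ux*.01)-proj('scene',w))/10
    print(nm,dp,'%.1f'%(dp@jac/(jac@jac)),'r%.3f'%mx)
i=np.hstack([np.load('pics/last.npy')[225:300,340:425]]); cv2.imwrite('pics/z7.png',cv2.resize(i,None,fx=7,fy=7,interpolation=cv2.INTER_CUBIC)[:,:,::-1])
o=readout.observe();print(o['grip_width'],o['ft_force'],o['time_s'])
E
```

```text
jaw [-9.125 -5.375] 28.0 r0.993
jawtop [-9.125 -5.25 ] 27.9 r0.989
B right corner low [-5.25 -2.75] 16.3 r0.823
B top edge near [-4.5   -2.625] 14.7 r0.902
A left corner low [-1.    -0.625] 3.6 r0.979
A top near [-1.375 -0.75 ] 4.7 r0.981
0.04011377807732883 [-2.26282604 10.55339276 10.09436734] 12.55
```

View pics/z7.png

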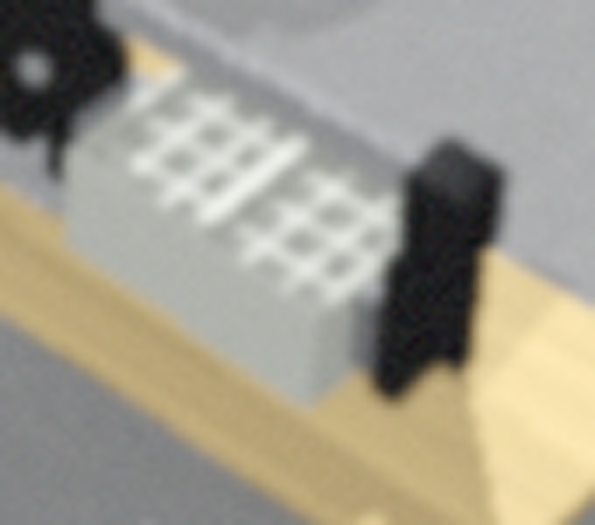

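The jaw pad gap has closed by about 2.0 mm (28.0 − 14.5 − 11.5), so roughly 6 N, at the lower edge. I'll release and start the next stroke in small steps, watching whether the jaw follows the trigger continuously.

Request:
{"name": "arm_command", "arguments": {"rows": "0.3 0 0 0 0 0 0;0.1 0 0 0 0 0 0;0.08 0 0 0 0 0 0;0.08 0 0 0 0 0 0;0.15 0 0 0 0 0 0"}}

```text
time_s: 12.97
position: [0.5351, -0.1091, 0.1844]
tool_rot: [[-0.979, -0.206, 0.0], [-0.206, 0.979, -0.0], [-0.0, -0.0, -1.0]]
ft_force: [-0.7, 2.3, 1.3]
grip_width: 0.0728
```

```bash
python3 track.py
```

```text
jaw [-8.75  -5.125] mm toward head 26.8 r0.994
blockB [-4.375 -2.625] mm toward head 14.4 r0.828
blockA [-1.125 -0.875] mm toward head 4.3 r0.979
board [ 0.    -0.125] mm toward head 0.2 r0.986
0.07255645173710272 [0.4622888  2.28807772 1.79613282] 13.1167
```

Request:
{"name": "arm_command", "arguments": {"rows": "0.25 0 0 0 0 0 0;0.32 0 0 0 0 0 0;0.36 0 0 0 0 0 0;0.36 0 0 0 0 0 0"}}

```text
time_s: 13.45
position: [0.5347, -0.1073, 0.1847]
tool_rot: [[-0.978, -0.207, -0.0], [-0.207, 0.978, 0.003], [-0.0, 0.003, -1.0]]
ft_force: [-2.3, 9.6, 6.4]
grip_width: 0.0548
```

```bash
python3 track.py
```

```text
jaw [-9.25  -5.375] mm toward head 28.3 r0.993
blockB [-4.375 -2.75 ] mm toward head 14.6 r0.829
blockA [-1.25  -0.875] mm toward head 4.6 r0.973
board [ 0.    -0.125] mm toward head 0.2 r0.986
0.05448533330573448 [-1.91602477 10.55185325  6.68093099] 13.6
```

Request:
{"name": "arm_command", "arguments": {"rows": "0.38 0 0 0 0 0 0;0.41 0 0 0 0 0 0;0.41 0 0 0 0 0 0"}}

```text
time_s: 13.85
position: [0.5346, -0.1069, 0.1848]
tool_rot: [[-0.978, -0.207, -0.0], [-0.207, 0.978, 0.004], [-0.0, 0.004, -1.0]]
ft_force: [-3.1, 10.7, 7.6]
grip_width: 0.0506
```

```bash
python3 track.py
```

```text
jaw [-9.5   -5.625] mm toward head 29.2 r0.994
blockB [-4.375 -2.875] mm toward head 14.7 r0.818
blockA [-1.375 -0.875] mm toward head 4.9 r0.970
board [ 0.    -0.125] mm toward head 0.2 r0.986
0.05073003200917095 [-2.37520904 10.61797192  7.90855026] 14.0
```

The jaw follows the trigger continuously. I'll go a bit further, for a safe trigger angle and about 3 mm on each pad.

Request:
{"name": "arm_command", "arguments": {"rows": "0.43 0 0 0 0 0 0;0.46 0 0 0 0 0 0;0.46 0 0 0 0 0 0;0.46 0 0 0 0 0 0"}}

```text
time_s: 14.33
position: [0.5346, -0.1068, 0.185]
tool_rot: [[-0.978, -0.207, -0.0], [-0.207, 0.978, 0.004], [-0.001, 0.004, -1.0]]
ft_force: [-2.0, 12.6, 9.0]
grip_width: 0.046
```

```bash
python3 track.py
```

```text
jaw [-9.75  -5.875] mm toward head 30.1 r0.994
blockB [-4.625 -2.875] mm toward head 15.3 r0.791
blockA [-1.5 -1. ] mm toward head 5.4 r0.968
board [ 0.    -0.125] mm toward head 0.2 r0.986
0.04628463910607928 [-2.54068883 12.12766929  8.55746486] 14.4833
```

Pads are at about 3.3 mm (~10 N), the trigger at about 0.09 rad, with 12 N on the blade. I'll check it holds steady, then hand in.

Request:
{"name": "arm_command", "arguments": {"rows": "0.46 0 0 0 0 0 0;0.46 0 0 0 0 0 0;0.46 0 0 0 0 0 0;0.46 0 0 0 0 0 0;0.46 0 0 0 0 0 0"}}

```text
time_s: 14.9
position: [0.5347, -0.1068, 0.185]
tool_rot: [[-0.978, -0.207, -0.0], [-0.207, 0.978, 0.004], [-0.001, 0.004, -1.0]]
ft_force: [-2.9, 11.7, 8.5]
grip_width: 0.0463
```

```bash
python3 track.py; python3 -c "
from h import *
env.close_job()"
```

```text
jaw [-9.75  -5.875] mm toward head 30.1 r0.994
blockB [-4.625 -2.875] mm toward head 15.3 r0.788
blockA [-1.5 -1. ] mm toward head 5.4 r0.968
board [ 0.    -0.125] mm toward head 0.2 r0.986
0.046434032830961196 [-2.81662183 12.42310311  8.18231378] 15.05
the job is handed in; nothing more can be done
```

I pumped the trigger through seven full strokes and held the eighth part-way, at about 0.09 rad. The job was handed in at about 15 s with the fingers still squeezing the trigger. No verdict comes back, so whether it passed is not confirmed.

- **Jaw and blocks:** at the last check the far jaw had moved 30.1 mm. The blocks were pressed together against the head.
- **Pads and force:** the far jaw's pad was squeezed by about 3.3 mm, which works out to roughly 10 N. I take the head pad to be the same, since the same force passes through both. These figures come from image tracking, not a force reading.
- **Hold:** about 12 N of sideways force on the gripper, taken as the push on the blade. Jaw and block positions did not change over the last half second, and opening and force stayed within noise.
- **Weak spot:** the tracking of the second block was the least reliable (match 0.79, and one alternative template at stroke seven disagreed by about 2 mm). I would put the squeeze at ±0.5 mm if that template is discounted.

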